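# Pack a power module in its test nest and hold it down on the probes

## Task

Load the power module for its test: from the rack take the one spacer that fills the gap beside the module and slide it, pointed end down, all the way into that gap, on the side where there is room for it, then let go of it. Then press gently on the middle of the module's top with the fingers, pushing it down against its sprung probes until it sits flush on its seats, and finish while still holding it down like that. Leave the other two spacers in the rack and the tools round about where they lie.

Things in the scene. Friction and masses are not known exactly. Their poses are not given: they have to be found in the camera images.
- nest: Test nest, fixed: dark steel base plate 110 x 142 mm, floor 12 mm above the bench. Origin on the bench under its middle; x along the guides, y from guide to guide, z up. End walls across y at x = +-36.5 mm, 8 mm thick, and the two side guides between them are all 35 mm high above the bench. The floor is clear where |y| is over 24 mm. A terminal block 28 mm high stands at +x.
- nest_seat (a point): Middle of the nest at the height of its four steel seat pads, 22 mm above the bench. Four brass sprung probes at x = +-19, y = +-11 mm stand 5 mm above the pads and carry the module at rest; pushing it down to the pads takes about 7 N, beyond that the seat is rigid.
- wide_guide: Wide side guide, aluminium bar 64 (x) x 30 (y) x 23 mm high, bolted on the nest's floor, centred 46.2 mm to the left or right of the nest's middle. Origin: centre of its underside; axes as the nest's. The module has 1.0 to 3.4 mm of room on this side at the start, too little for a spacer.
- narrow_guide: Narrow side guide, 64 (x) x 16 (y) x 23 mm high, centred 46.2 mm from the nest's middle opposite the wide guide. Origin: centre of its underside; axes as the nest's. The gap from its inner face to the module is 8.0 to 10.4 mm at the start and 11.4 mm once the module is pushed over to the wide guide, which the spacer's tapered foot does as it goes down.
- module: Power module, a block 61 (x) x 58 (y) x 13 mm (z), black with a bare aluminium top and a small hole at each corner, about 110 g, smooth, loose in the nest on the sprung probes. Origin: centre of its underside; axes about the nest's. At rest its top is 40 mm above the bench, 5 mm proud of the guides; seated flush it is at 35 mm, level with guides and end walls.
- module_top (a point): Centre of the module's top face, where to press.
- rack: Plywood rack, fixed, 180 (x) x 56 (y) x 45 mm high, with three equal slots in a row along its x axis at x = -58, 0 and +58 mm, each 36 (x) x 18 mm (y). A spacer hangs in each by its shoulders, its grip 27 mm proud of the rack's top, its faces along the row. Origin on the bench under its middle.
- spacer_mid: The spacer that fills the gap: T-shaped steel plate 10 mm thick (y), the middle thickness of three alike, about 80 g, 62 mm tall. Origin: centre of its foot's tip, z up, x along its width. Blade 30 mm wide, 35 mm long, lowest 10 mm tapered to a 2 mm tip; grip above it 46 mm wide, 27 mm high. Same either way round. Tip 10 mm above the bench in the rack, 12 mm when home in the gap.
- spacer_thin: Like spacer_mid but 6 mm thick: too loose. Stays in the rack.
- spacer_thick: Like spacer_mid but 14 mm thick: does not go in. Stays in the rack.
- screwdriver: Screwdriver with a yellow handle, 156 mm long, 18 mm high, lying in front of the nest; bystander.
- solder_reel: Reel of solder wire, 54 mm diameter, 30 mm high, behind the nest; bystander.
- tape: Roll of black tape, 55 mm diameter, 19 mm high, behind the rack to the left; bystander.
- pump: Desoldering pump, 180 mm long, 22 mm high, lying to the right of the nest; bystander.
There are look-alikes about, which are no part of the job. What is shaped like the spacer_mid but blue is not meant.

How it is judged:
On the way, in this order (a step that is already met when the one before it is completed fails the run):
1. the 10 mm spacer is lifted clear of the rack (height (world z) of spacer_mid above 0.05 m and contact force between the fingers and spacer_mid above 0.3 N), for 0.1 s.
2. it stands fully down in the gap between the narrow guide and the module, let go, with the module still up on its probes (((y of spacer_mid in the frame of narrow_guide between 0.011 and 0.017 m and y of module in the frame of narrow_guide between 0.04 and 0.055 m) or (y of spacer_mid in the frame of narrow_guide between -0.017 and -0.011 m and y of module in the frame of narrow_guide between -0.055 and -0.04 m)) and x of spacer_mid in the frame of nest between -0.02 and 0.02 m and z of spacer_mid in the frame of nest below 0.0145 m and angle between spacer_mid's own z axis and vertical below 0.2 rad and angle between the y axis of spacer_mid and the y axis of nest, either way round below 0.2 rad and contact force between the fingers and spacer_mid below 0.3 N and z of module in the frame of nest above 0.0245 m), for 0.2 s.
At the end, for the whole second after the job is handed in: 10 mm spacer upright (0.2 rad), square (0.2 rad), tip within 2.5 mm of the nest floor in the gap by the narrow guide, 20 mm of its middle, not held; fingers press the module over 3 N, within 1.2 mm of its seats, level (0.04 rad), still; other spacers in the rack within 15 mm of their start (((y of spacer_mid in the frame of narrow_guide between 0.011 and 0.017 m and y of module in the frame of narrow_guide between 0.04 and 0.055 m) or (y of spacer_mid in the frame of narrow_guide between -0.017 and -0.011 m and y of module in the frame of narrow_guide between -0.055 and -0.04 m)) and x of spacer_mid in the frame of nest between -0.02 and 0.02 m and z of spacer_mid in the frame of nest below 0.0145 m and angle between spacer_mid's own z axis and vertical below 0.2 rad and angle between the y axis of spacer_mid and the y axis of nest, either way round below 0.2 rad and z of module in the frame of nest below 0.0232 m and angle between module's own z axis and vertical below 0.04 rad and contact force between the fingers and module above 3 N and contact force between the fingers and spacer_mid below 1 N and linear speed of module below 0.02 m/s and height (world z) of each of spacer_thin, spacer_thick below 0.016 m and distance of each of spacer_thin, spacer_thick from where it was at the start of the episode below 0.015 m); the arm keeps its last pose, push and grip.
It fails at once if the module is pressed with more than 40 N (contact force between the fingers and module above 40 N).
It fails at once if one of the other two spacers is pulled out of the rack (height (world z) of any of spacer_thin, spacer_thick above 0.045 m).
It fails at once if a bystander is shifted by more than 30 mm (distance of any of screwdriver, solder_reel, tape, pump from where it was at the start of the episode above 0.03 m).
It also fails if it takes over 38 s, if anything falls off the work surface, if the arm or the gripper's body presses on something with over 40 N, if the wrist force passes 120 N, or if a joint passes its speed limit or range.

## Robot

A 6-joint arm with a two-finger parallel gripper is mounted at the origin on a cart in front of the work surface, level with it; the furniture and walls round the work are solid. World frame = base frame: x ahead of the robot, y to its left, z up, the work surface at z = 0. Lengths are in m, angles in rad, forces in N, time in s.
With the tool pointing down it reaches from about 0.35 to 0.975 m from the base axis. Payload 4.9 kg.
Tool frame: the origin (TCP) lies midway between the tips of the shut fingers; the grasp point (between the pads) lies 19 mm behind it; z points along the fingers, y is the line along which they close (so a half turn about z gives the same grasp; the last joint's range is limited). The gripper opens to 85 mm and grips with 20 to 120 N. Pads are 22 mm wide; open, the fingers measure 114 mm over their backs; the gripper's body (76 mm by 85 mm) begins 54 mm behind the grasp point. The pads swing forward as they close: fully open they stand 13 mm farther back than shut.
Start: joints at [-1.294, 0.053, 1.613, -0, 1.476, -0.119], TCP at [0.241, -0.577, 0.231] pointing down, gripper open.
Joint ranges: [-3.01, 3.01], [-1.01, 2.22], [0.06, 2.58], [-1.02, 4.17], [0.09, 2.62], [-3.14, 3.14]. Speed limits (rad/s): [2.57, 2.57, 3.14, 3.14, 3.14, 3.14].

## Interface

Orientations are given as a rotation vector (axis times angle).
In Python, from station import ctrl gives the robot as it stands. The module is installed in compiled form; this text tells all that it offers.
- The arm moves only by the shell command python3 -m handwheel 'ROWS' [OPENING] [FORCE]. ROWS is JSON, a list of rows, each a list of 2 entries, a list of its own where there are three numbers: the shift along the tool's x, y, z in cm, then the turn, a rotation vector about the tool's x, y, z in rad. In form: [[[tx, ty, tz], [ax, ay, az]], ...]. A call has 1 to 5 rows; each row is the pose to reach, as a shift and turn from the pose commanded when the call began, along the tool's axes at that moment; what a row does not reach only later rows make up. A row lasts 1/8 s, in which the tool goes at most 62.5 mm and 10.7 degrees, less where a joint would pass 70% of its speed; a pose out of reach is approached as far as the arm can. A call with a gripper value outside its range is refused whole. OPENING is the gripper's target within -1 to 1 (shut at 1, half-way at 0, fully open at -1), set as the call begins (- or left out, the last holds). The fingers move at their own pace and stop on an object; FORCE is the grip in N (left out, the last holds). Time passes only in rows, so rows that repeat a pose let the fingers close. It gives the time, the measured TCP pose, the force, the opening and the grip force at its end, in the units of the state.
- ctrl.get_obs(): the state, without advancing time (a new reading comes with each control period).
- ctrl.get_image(name): name is "side" or "top"; returns the picture (480x640x3 uint8, blue, green, red); there is no depth.
- ctrl.calibration(name): a dict with "fx", "fy", "cx", "cy" (pixels), "k1" (the pictures are not rectified: a ray, as slopes to the right and down, at radius r is drawn at 1 + k1 r^2 times it, then the intrinsics apply), "R" (3x3) and "t" (3): a world point X has camera coordinates R X + t. Camera axes: x right, y down, z forward; pixel columns grow to the right and rows downward; lengths in m; the calibration is good to about 2 mm. A picture is of the moment at which its call begins. calibration takes no time and is no camera call.
- ctrl.finish_job(): hands the job in; it is judged then, once.
Trained networks look in the newest picture that a camera, given by its name, has taken for a name from the list of things; names that differ only in an ending like _2 or _b are one class to them, and where a whole thing is asked for, a point or a joint stands for the part that bears it (a point fixed in the world has none). Each returns a list of dicts, best first, with "score" (0 to 1); they miss things now and then, are a little off and sometimes report something else, mostly with a low value. They report only what shows in the picture. A call takes as long as a camera call. They do not tell look-alikes from the thing itself.
- ctrl.look_for(camera, query): "position" ([column, row] in pixels, amid what is visible of it).
- ctrl.landmark_of(camera, query): "position" ([column, row] in pixels: a listed point, or the origin of a listed thing).
The state is a dict: "t": time; "q": joint angles; "dq": joint speeds; "effort": joint torques, N m; "tool_pos": TCP position; "tool_rot": TCP orientation; "contact_force": force on the tool from outside, world axes, zero at the start; "wrist_torque": the same for the moment, N m; "opening": finger opening in m; "grip_force": force on a finger pad.
Only numpy, scipy, OpenCV 4.12 (cv2) and the standard library are available. Lean on these libraries where they do the work, as an engineer would, in place of code of your own. Each camera call takes 0.05 s, during which the arm holds its last target. There are 200 camera calls.

## Working session

There is one attempt and no reset: what is moved stays moved. The work goes in short steps, Python scripts to look and compute and a shell command to move; the robot and the scene stay as the last step left them, time stands still between calls to the robot, and variables do not carry over. Pictures are saved under pics/ and viewed, at most 10 in all, crops included, and the job is handed in when it is done.

```bash
mkdir -p pics; cat > h.py <<'E'
import numpy as np, cv2
from station import ctrl
from scipy.spatial.transform import Rotation as Ro
def cal(n):
    c=ctrl.calibration(n); return c,np.array(c["R"]),np.array(c["t"])
def ray(n,p):
    c,R,t=cal(n); u=np.array([(p[0]-c["cx"])/c["fx"],(p[1]-c["cy"])/c["fy"]]); s=u.copy()
    for _ in range(20): s=u/(1+c["k1"]*(s@s))
    d=R.T@np.array([s[0],s[1],1]); return -R.T@t,d
def onz(n,p,z):
    o,d=ray(n,p); return o+d*(z-o[2])/d[2]
def proj(n,X):
    c,R,t=cal(n); x=R@np.array(X)+t; s=x[:2]/x[2]; s=s*(1+c["k1"]*(s@s))
    return np.array([c["fx"]*s[0]+c["cx"],c["fy"]*s[1]+c["cy"]])
def tool():
    o=ctrl.get_obs(); return np.array(o["tool_pos"]),Ro.from_rotvec(o["tool_rot"]),o
E
python3 - <<'E'
from h import *
np.set_printoptions(precision=4,suppress=True)
for n in("top","side"):
    cv2.imwrite(f"pics/{n}0.png",ctrl.get_image(n)); print(n,-cal(n)[1].T@cal(n)[2])
Z=dict(nest=0,nest_seat=.022,wide_guide=.012,narrow_guide=.012,module=.027,module_top=.04,rack=0,spacer_mid=.01,spacer_thin=.01,spacer_thick=.01,screwdriver=0,solder_reel=0,tape=0,pump=0)
for k,z in Z.items():
    for n in("top","side"):
        for r in ctrl.landmark_of(n,k)[:3]: print(k,n,np.round(r["position"],1),round(r["score"],2),onz(n,r["position"],z))
p,R,o=tool();print(p,R.as_matrix(),o["opening"],o["t"])
E
```

```text
top [ 0.3476 -0.0955  1.2678]
side [0.3319 0.5557 0.5638]
nest top [387.9 258.7] 0.8 [ 0.4895 -0.2215  0.    ]
nest top [439.2 268.5] 0.48 [ 0.471  -0.3318  0.    ]
nest side [365.6 237.6] 0.86 [ 0.4871 -0.221   0.    ]
nest_seat top [387.6 259.5] 0.93 [ 0.4853 -0.2187  0.022 ]
nest_seat side [362.3 226.4] 0.69 [ 0.4973 -0.2282  0.022 ]
nest_seat side [365.1 236.2] 0.31 [ 0.4832 -0.1952  0.022 ]
wide_guide top [367. 254.] 0.62 [ 0.4971 -0.1759  0.012 ]
wide_guide top [222.1 179. ] 0.39 [0.6528 0.1401 0.012 ]
wide_guide side [357.8 244.4] 0.67 [ 0.4933 -0.1763  0.012 ]
narrow_guide top [410.7 264.9] 0.53 [ 0.4761 -0.2688  0.012 ]
narrow_guide side [374.3 222.5] 0.62 [ 0.4791 -0.2657  0.012 ]
module top [390.8 259.9] 0.62 [ 0.4841 -0.225   0.027 ]
module side [367.6 228.5] 0.85 [ 0.4834 -0.2169  0.027 ]
module_top top [390.  259.6] 0.8 [ 0.4833 -0.2219  0.04  ]
module_top top [438.4 266. ] 0.43 [ 0.4723 -0.3227  0.04  ]
module_top side [368.6 223.7] 0.7 [ 0.4819 -0.2159  0.04  ]
rack top [263.7 247.1] 0.95 [0.5079 0.0448 0.    ]
rack side [318.3 321.2] 0.66 [0.5057 0.0414 0.    ]
space
[... 627 characters left out ...]
1996  0.    ]
screwdriver side [404.4 250.5] 0.9 [ 0.4005 -0.2017  0.    ]
solder_reel top [387.2 210.8] 0.84 [ 0.5935 -0.219   0.    ]
solder_reel top [259.9 218.5] 0.18 [0.5699 0.0555 0.    ]
solder_reel side [317.2 228.4] 0.94 [ 0.596  -0.2215  0.    ]
tape top [223.3 179.2] 0.58 [0.6553 0.1397 0.    ]
tape side [205.4 346.7] 0.7 [0.6591 0.1498 0.    ]
pump top [437.7 268.1] 0.88 [ 0.4718 -0.3286  0.    ]
pump top [262.4 250.9] 0.68 [0.4996 0.0472 0.    ]
pump top [263.6 246. ] 0.36 [0.5102 0.0451 0.    ]
pump side [384.6 214.3] 0.78 [ 0.4674 -0.3241  0.    ]
[ 0.241  -0.5767  0.2313] [[ 0.9227  0.3856  0.    ]
 [ 0.3856 -0.9227  0.    ]
 [ 0.     -0.     -1.    ]] 0.08501329009310253 1.5
```

```bash
python3 - <<'E'
import cv2,numpy as np
t=cv2.imread("pics/top0.png")[170:320,190:460];s=cv2.imread("pics/side0.png")[190:400,250:450]
cv2.imwrite("pics/tc.png",cv2.resize(t,None,fx=2.95,fy=2.95,interpolation=cv2.INTER_CUBIC))
cv2.imwrite("pics/sc.png",cv2.resize(s,None,fx=2.85,fy=2.85,interpolation=cv2.INTER_CUBIC))
E
```

```text
(no output)
```

View pics/tc.png

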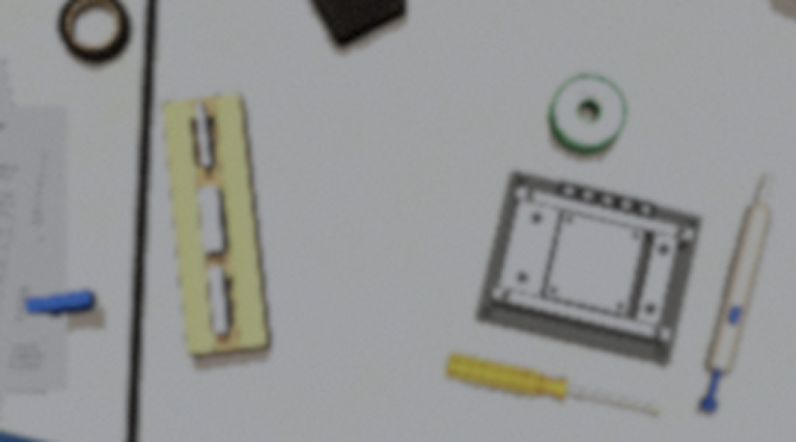

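View pics/sc.png

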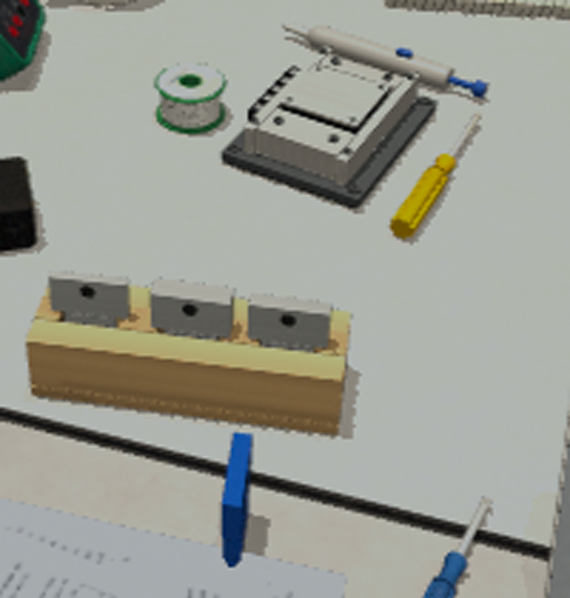

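The top crop shows the rack with the thin spacer far (204,135), the thick one in the middle (212,218), and the 10 mm one near (218,300). The dark gap is on the nest's right at (642,275), by the narrow guide. The blue look-alike lies at left (60,302). The side crop agrees. Next I'll measure the yaws and positions from the edges.

```bash
python3 - <<'E'
from h import *
np.set_printoptions(precision=4,suppress=True)
im=cv2.imread("pics/top0.png")
def c2(p): return (np.array(p)/2.95)+[190-.33,170-.33]
def rect(mask,z,name,roi):
    m=np.zeros_like(mask);x0,y0,x1,y1=roi;m[y0:y1,x0:x1]=mask[y0:y1,x0:x1]
    n,l,s,c=cv2.connectedComponentsWithStats(m);k=1+np.argmax(s[1:,4])
    pts=cv2.findContours((l==k).astype(np.uint8),cv2.RETR_EXTERNAL,cv2.CHAIN_APPROX_NONE)[0][0][:,0]
    W=np.array([onz("top",p,z)[:2] for p in pts.astype(float)])
    r=cv2.minAreaRect((W*1000).astype(np.float32));print(name,s[k],r)
hsv=cv2.cvtColor(im,cv2.COLOR_BGR2HSV)
rect((hsv[...,1]>60).astype(np.uint8),.045,"rack",(240,195,285,295))
rect((hsv[...,2]<115).astype(np.uint8),.012,"base",(345,222,432,298))
# manual edges
B=[onz("top",c2(p),.012) for p in[(513,172),(700,215),(668,363),(478,318)]]
print("base corners",np.array(B)[:,:2],np.mean(B,0))
for i,j in((0,1),(3,2),(3,0),(2,1)): d=B[j]-B[i];print(np.hypot(*d[:2]),np.degrees(np.arctan2(d[1],d[0])))
for nm,q in dict(thin=[(195,104),(207,102),(212,163),(201,165)],thick=[(200,187),(220,185),(226,252),(205,252)],mid=[(208,268),(226,266),(230,332),(214,336)]).items():
    T=np.array([onz("top",c2(p),.072)[:2] for p in q]);d=T[0]+T[1]-T[2]-T[3];print(nm,T.mean(0),np.hypot(*d)/2,np.degrees(np.arctan2(d[1],d[0])))
for nm,z,q in(("module",.04,[(558,213),(642,232),(628,314),(545,294)]),):
    T=np.array([onz("top",c2(p),z)[:2] for p in q]);print(nm,T,T.mean(0))
g=np.array([onz("top",c2(p),.035)[:2] for p in[(654,233),(640,318)]]);print("narrow inner edge",g)
big=np.hstack([cv2.resize(im[225:300,345:435],None,fx=5,fy=5,interpolation=cv2.INTER_CUBIC),cv2.resize(im[195:295,238:290],None,fx=5,fy=5,interpolation=cv2.INTER_CUBIC)[:375]])
cv2.imwrite("pics/big.png",big);print(big.shape)
E
```

```text
rack [ 247  203   33   87 1398] ((504.8516540527344, 41.996429443359375), (180.3553009033203, 52.93570327758789), 8.176299095153809)
base [ 352  228   75   66 1302] ((485.34832763671875, -223.57894897460938), (141.05885314941406, 112.28718566894531), 77.30375671386719)
base corners [[ 0.5527 -0.1677]
 [ 0.5247 -0.3033]
 [ 0.4176 -0.2807]
 [ 0.4466 -0.1445]] [ 0.4854 -0.2241  0.012 ]
0.13844265235032502 -101.66588436472821
0.1392483005997293 -102.0084693038274
0.10862937860252145 -12.34841454078297
0.10945536512116832 -11.92282510527887
thin [0.5646 0.0496] 0.04309898129617872 7.505859865945442
thick [0.5052 0.0409] 0.045900993322379645 7.035553362729174
mid [0.4493 0.0341] 0.04598354919177044 6.46826769849277
module [[ 0.5197 -0.1983]
 [ 0.5077 -0.2577]
 [ 0.4496 -0.2483]
 [ 0.4623 -0.1899]] [ 0.4848 -0.2235]
narrow inner edge [[ 0.5078 -0.2669]
 [ 0.4474 -0.2574]]
(375, 710, 3)
```

View pics/big.png

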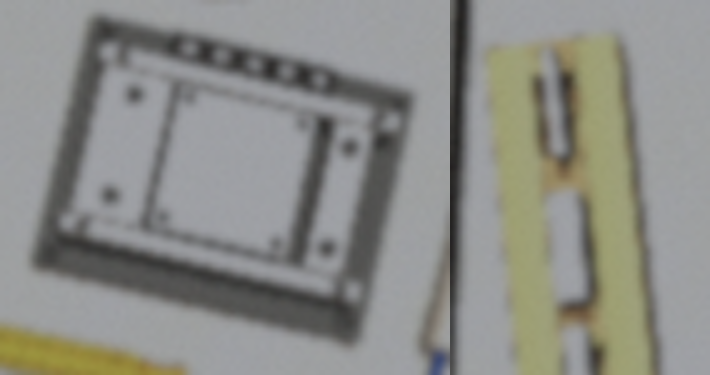

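The rack's yaw is about 7.5° and the nest's about -12.2°. Sizes come out at 180 x 53 mm (rack) and 141 x 112 mm (nest), as given. Spacer_mid is at about (0.449, 0.034). I'm moving above it now.

```bash
cat > go.py <<'E'
# usage: go.py x y z yaw_deg  -> shift (cm) and turn for handwheel
import sys
from h import *
x,y,z,a=map(float,sys.argv[1:5]); p,R,o=tool()
T=Ro.from_euler("z",a,degrees=True)*Ro.from_matrix(np.diag([1,-1,-1]))
print("shift cm",np.round(R.inv().apply(np.array([x,y,z])-p)*100,2),"turn",np.round((R.inv()*T).as_rotvec(),3),"t",round(o["t"],2))
E
python3 -m handwheel '[[[42.7,-48.3,8],[0,0,0.265]],[[42.7,-48.3,8],[0,0,0.265]],[[42.7,-48.3,8],[0,0,0.265]],[[42.7,-48.3,8],[0,0,0.265]],[[42.7,-48.3,8],[0,0,0.265]]]' 0 60
python3 go.py .449 .034 .14 7.5
```

```text
t: 2.12
tool_pos: [0.3413, -0.2813, 0.1928]
tool_rot: [3.134, 0.204, 0.001]
contact_force: [1.1, -0.3, 0.7]
opening: 0.043
grip_force: 0.0
shift cm [ 14.77 -29.87   5.27] turn [ 0.001 -0.001 -0.001] t 2.12
```

```bash
python3 -m handwheel '[[[14.8,-29.9,5.3],[0,0,0]],[[14.8,-29.9,5.3],[0,0,0]],[[14.8,-29.9,5.3],[0,0,0]],[[14.8,-29.9,5.3],[0,0,0]],[[14.8,-29.9,5.3],[0,0,0]]]'
python3 -m handwheel '[[[0,0,0],[0,0,0]]]'
python3 go.py .449 .034 .05 7.5
python3 - <<'E'
from h import *
np.set_printoptions(precision=4,suppress=True)
a=[ctrl.get_image(n) for n in("top","side")]
cv2.imwrite("pics/a.png",np.hstack([cv2.resize(a[0][190:310,215:315],None,fx=4,fy=4,interpolation=cv2.INTER_CUBIC),cv2.resize(a[1][240:360,260:360],None,fx=4,fy=4,interpolation=cv2.INTER_CUBIC)]))
p,R,o=tool();print(p,R.as_euler("xyz",degrees=True),proj("side",p),proj("top",p))
E
```

```text
t: 2.75
tool_pos: [0.4412, 0.011, 0.1441]
tool_rot: [3.134, 0.205, 0.003]
contact_force: [0.0, -1.1, 0.5]
opening: 0.0426
grip_force: 0.0
t: 2.88
tool_pos: [0.4404, 0.0128, 0.1431]
tool_rot: [-3.133, -0.217, 0.002]
contact_force: [0.4, 0.5, 0.1]
opening: 0.0429
grip_force: 0.0
shift cm [ 1.16 -1.97  9.31] turn [-0.001  0.001  0.008] t 2.88
[0.4405 0.0095 0.1437] [179.976    0.0225   7.6113] [365.0211 250.1952] [272.8959 273.1707]
```

View pics/a.png

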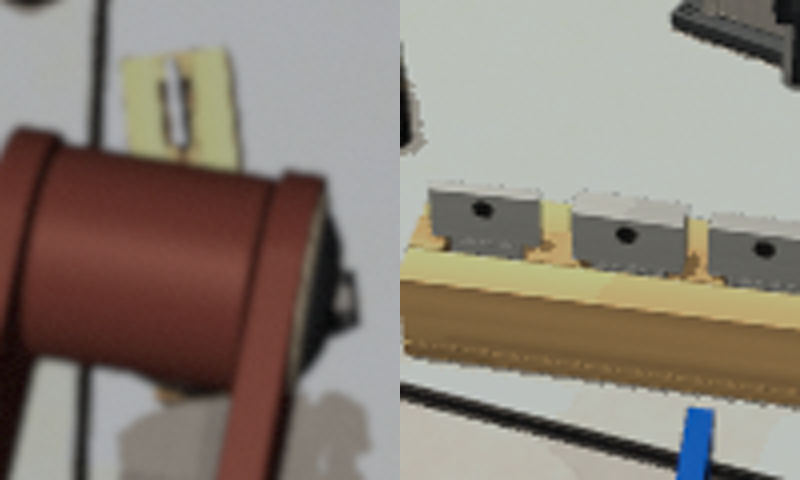

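The top view is blocked by the arm and the side view still shows the spacers undisturbed. I'll finish the approach and then check the pose noise.

```bash
python3 -m handwheel '[[[1.2,-2.2,5],[0,0,0]],[[1.2,-2.2,5],[0,0,0]],[[1.2,-2.2,5],[0,0,0]]]'
python3 - <<'E'
from h import *
np.set_printoptions(precision=4,suppress=True)
P=[]
for i in range(6):
    im=ctrl.get_image("side");p,R,o=tool();P.append(np.r_[p,R.as_euler("xyz",degrees=True)[2]])
P=np.array(P);print(P);m=np.mean(P,0);print(m);p=m[:3]
cv2.imwrite("pics/b.png",cv2.resize(im[220:360,290:430],None,fx=4,fy=4,interpolation=cv2.INTER_CUBIC))
print(proj("side",p)) 
E
python3 go.py .449 .034 .05 7.5
```

```text
t: 3.35
tool_pos: [0.4501, 0.0309, 0.0949]
tool_rot: [3.134, 0.202, 0.002]
contact_force: [-0.1, -0.4, -0.7]
opening: 0.0427
grip_force: 0.0
[[0.4507 0.0309 0.0956 7.3742]
 [0.4509 0.0311 0.0959 7.3829]
 [0.4509 0.0312 0.0959 7.396 ]
 [0.4507 0.0314 0.0957 7.4111]
 [0.4506 0.0317 0.0954 7.4299]
 [0.4504 0.0318 0.0951 7.4491]]
[0.4507 0.0314 0.0956 7.4072]
[353.5514 281.6017]
shift cm [-0.12 -0.24  4.51] turn [ 0.001 -0.002 -0.001] t 3.65
```

View pics/b.png

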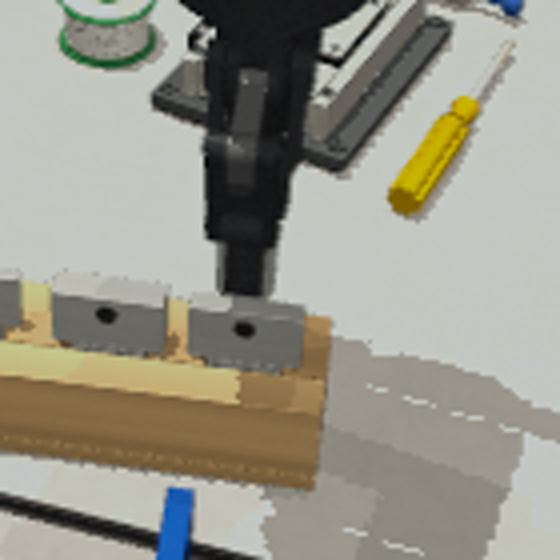

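The fingers are centred over the near spacer (245,295 in the crop) and in line with it. Descending and gripping.

```bash
python3 -m handwheel '[[[-0.1,-0.25,2.5],[0,0,0]],[[-0.1,-0.25,4.5],[0,0,0]],[[-0.1,-0.25,4.5],[0,0,0]]]'
python3 -m handwheel '[[[0,0,0],[0,0,0]],[[0,0,0],[0,0,0]],[[0,0,0],[0,0,0]],[[0,0,0],[0,0,0]]]' 1 60
python3 -m handwheel '[[[0,0,0],[0,0,0]],[[0,0,0],[0,0,0]]]'
```

```text
t: 4.03
tool_pos: [0.447, 0.0347, 0.0476]
tool_rot: [-3.134, -0.205, 0.005]
contact_force: [-0.5, -0.7, 0.1]
opening: 0.0428
grip_force: 0.0
t: 4.53
tool_pos: [0.4494, 0.0346, 0.0502]
tool_rot: [3.134, 0.205, 0.003]
contact_force: [-1.0, -0.4, 6.8]
opening: 0.0087
grip_force: 60.2
t: 4.78
tool_pos: [0.4494, 0.0346, 0.0502]
tool_rot: [3.134, 0.205, 0.003]
contact_force: [-0.6, -0.0, 6.9]
opening: 0.0084
grip_force: 60.2
```

```bash
python3 -m handwheel '[[[0,0,-2],[0,0,0]],[[0,0,-4],[0,0,0]],[[0,0,-7],[0,0,0]],[[0,0,-10],[0,0,0]],[[0,0,-10],[0,0,0]]]'
python3 - <<'E'
from h import *
im=ctrl.get_image("side");p,R,o=tool();print(p,R.as_euler("xyz",degrees=True),proj("side",p),o["opening"],o["contact_force"])
cv2.imwrite("pics/c.png",cv2.resize(im[180:340,270:430],None,fx=3.7,fy=3.7,interpolation=cv2.INTER_CUBIC))
E
python3 go.py .4786 -.2555 .15 -12.2
```

```text
t: 5.4
tool_pos: [0.45, 0.0346, 0.1512]
tool_rot: [3.134, 0.205, 0.008]
contact_force: [0.3, 0.5, -1.1]
opening: 0.0086
grip_force: 59.4
[0.4486815  0.03469848 0.14911908] [ 1.79977738e+02 -9.81433476e-02  7.49606532e+00] [355.83505697 256.0389685 ] 0.00880924549767941 [-1.54278935 -1.01897684 -1.29149896]
shift cm [-0.82 29.16 -0.08] turn [ 0.    -0.002  0.344] t 5.45
```

View pics/c.png

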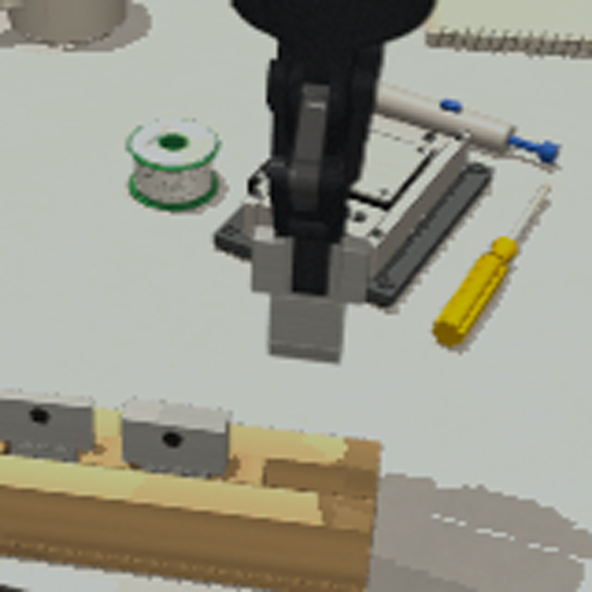

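The spacer hangs square in the fingers (310,320 in the crop) and the other two are still in the rack. Carrying it above the gap.

```bash
python3 -m handwheel '[[[-0.8,29.2,0],[0,0,0.344]],[[-0.8,29.2,0],[0,0,0.344]],[[-0.8,29.2,0],[0,0,0.344]],[[-0.8,29.2,0],[0,0,0.344]],[[-0.8,29.2,0],[0,0,0.344]]]'
python3 go.py .4786 -.2555 .088 -12.2
python3 -m handwheel '[[[0,0,0],[0,0,0]],[[0,0,0],[0,0,0]]]'
python3 go.py .4786 -.2555 .088 -12.2
```

```text
t: 6.08
tool_pos: [0.4771, -0.2577, 0.146]
tool_rot: [-3.122, 0.337, 0.005]
contact_force: [0.3, 0.3, -1.1]
opening: 0.0087
grip_force: 59.4
shift cm [ 0.12 -0.24  5.8 ] turn [-0.001  0.003 -0.002] t 6.08
t: 6.32
tool_pos: [0.4774, -0.2548, 0.1466]
tool_rot: [-3.122, 0.334, 0.005]
contact_force: [-0.1, 0.0, -1.7]
opening: 0.0088
grip_force: 59.4
shift cm [0.15 0.05 5.86] turn [-0.002  0.003 -0.001] t 6.33
```

```bash
python3 -m handwheel '[[[0.1,0,3],[0,0,0]],[[0.1,0,5.8],[0,0,0]],[[0.1,0,5.8],[0,0,0]],[[0.1,0,5.8],[0,0,0]]]'
python3 - <<'E'
from h import *
np.set_printoptions(precision=4,suppress=True)
P=[];
for i in range(8):
    im=ctrl.get_image("side" if i%2 else "top");p,R,o=tool();P.append(np.r_[p,R.as_euler("xyz",degrees=True)[2]])
    if i%2: s=im
    else: t=im
m=np.mean(P,0);print(m,np.std(P,0));p=m[:3]
cv2.imwrite("pics/d.png",cv2.resize(s[180:270,315:415],None,fx=6,fy=6,interpolation=cv2.INTER_CUBIC))
cv2.imwrite("pics/dt.png",cv2.resize(t[215:305,340:440],None,fx=6,fy=6,interpolation=cv2.INTER_CUBIC))
f=lambda X:np.round((proj("side",X)-[315,180])*6)
tip=p-[0,0,.04];a=np.radians(m[3]);u=np.array([np.cos(a),np.sin(a),0])
print("pred tip ends",f(tip-u*.015),f(tip+u*.015))
C=np.array([.4855,-.2237,0]);b=np.radians(-12.2);ux=np.array([np.cos(b),np.sin(b),0]);uy=np.array([-np.sin(b),np.cos(b),0])
print("narrow inner top edge pred",f(C-uy*.0382+ux*-.032+[0,0,.035]),f(C-uy*.0382+ux*.032+[0,0,.035]))
print("wide outer bottom/ top",[f(C+uy*.0612+ux*s+[0,0,.035]) for s in(-.032,.032)])
print("plate corners +y",[f(C+uy*.071+ux*s+[0,0,.012]) for s in(-.055,.055)],"-x,-y",f(C-uy*.071-ux*.055+[0,0,.012]))
print("nest-frame of spacer",(tip-C)@ux,(tip-C)@uy)
E
```

```text
t: 6.82
tool_pos: [0.4798, -0.2554, 0.0915]
tool_rot: [3.124, -0.332, 0.001]
contact_force: [-0.3, -0.7, -0.1]
opening: 0.0086
grip_force: 59.4
[  0.4801  -0.2563   0.092  -12.1977] [0.0003 0.0001 0.0004 0.0189]
pred tip ends [394. 186.] [317. 163.]
narrow inner top edge pred [444. 234.] [282. 185.]
wide outer bottom/ top [array([323., 378.]), array([151., 321.])]
plate corners +y [array([369., 471.]), array([ 77., 370.])] -x,-y [533. 262.]
nest-frame of spacer 0.0015897348878024002 -0.032980253686889734
```

View pics/d.png

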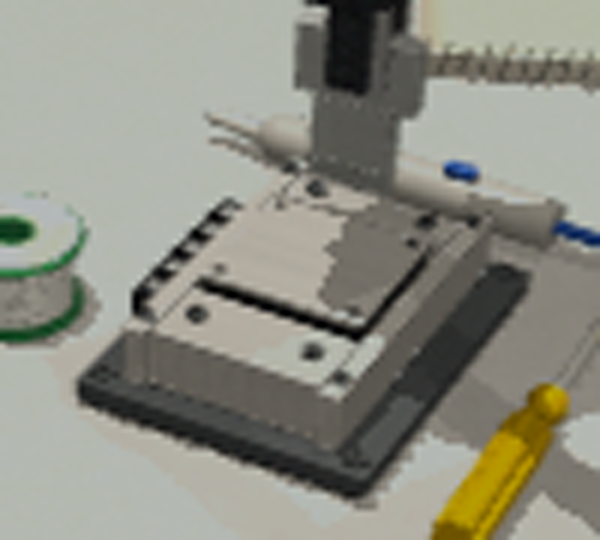

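The tip (355,180) hangs square just above the gap strip. It agrees with the predicted position to within about 2 mm, relative to the nest's edges. Inserting it slowly while watching the force.

```bash
python3 -m handwheel '[[[0,0,0.8],[0,0,0]],[[0,0,1.6],[0,0,0]],[[0,0,2.2],[0,0,0]],[[0,0,2.2],[0,0,0]]]'
python3 -m handwheel '[[[0,0,0.3],[0,0,0]],[[0,0,0.6],[0,0,0]],[[0,0,0.6],[0,0,0]]]'
python3 - <<'E'
from h import *
P=[]
for i in range(4):
    im=ctrl.get_image("side");p,R,o=tool();P.append(np.r_[p,o["contact_force"]])
print(np.round(np.mean(P,0),4))
E
```

```text
t: 7.72
tool_pos: [0.4788, -0.2556, 0.0677]
tool_rot: [-3.123, 0.334, 0.003]
contact_force: [-0.2, 0.6, -1.0]
opening: 0.0086
grip_force: 59.5
t: 8.1
tool_pos: [0.4793, -0.2559, 0.0625]
tool_rot: [-3.123, 0.334, 0.001]
contact_force: [0.4, 0.0, -1.2]
opening: 0.0087
grip_force: 59.5
[ 0.4795 -0.256   0.0629 -0.5691 -0.1915 -1.1423]
```

```bash
python3 -m handwheel '[[[0,0,0.3],[0,0,0]],[[0,0,0.6],[0,0,0]],[[0,0,0.9],[0,0,0]],[[0,0,0.9],[0,0,0]]]'
python3 -m handwheel '[[[0,0,0.1],[0,0,0]],[[0,0,0.1],[0,0,0]]]'
python3 -m handwheel '[[[0,0,0.1],[0,0,0]],[[0,0,0.1],[0,0,0]]]'
```

```text
t: 8.8
tool_pos: [0.4791, -0.2558, 0.0533]
tool_rot: [-3.123, 0.334, 0.001]
contact_force: [-0.4, 0.3, -0.7]
opening: 0.0087
grip_force: 59.5
t: 9.05
tool_pos: [0.4794, -0.256, 0.0528]
tool_rot: [3.124, -0.334, 0.0]
contact_force: [0.4, -0.5, -0.4]
opening: 0.0084
grip_force: 59.5
t: 9.3
tool_pos: [0.4796, -0.2562, 0.0523]
tool_rot: [3.123, -0.334, 0.001]
contact_force: [-0.4, 0.4, 1.5]
opening: 0.009
grip_force: 59.9
```

```bash
python3 -m handwheel '[[[0,0,0.05],[0,0,0]],[[0,0,0.05],[0,0,0]]]'
python3 -m handwheel '[[[0,0,0],[0,0,0]],[[0,0,0],[0,0,0]],[[0,0,0],[0,0,0]],[[0,0,0],[0,0,0]]]' 0.3
python3 - <<'E'
from h import *
s=ctrl.get_image("side");print(tool()[2]["contact_force"])
cv2.imwrite("pics/e.png",cv2.resize(s[180:270,315:415],None,fx=6,fy=6,interpolation=cv2.INTER_CUBIC))
E
```

```text
t: 9.55
tool_pos: [0.4797, -0.2562, 0.0522]
tool_rot: [3.124, -0.334, 0.0]
contact_force: [-3.2, 0.9, 5.5]
opening: 0.0085
grip_force: 60.4
t: 10.05
tool_pos: [0.4793, -0.256, 0.0511]
tool_rot: [-3.124, 0.334, 0.0]
contact_force: [0.6, -0.6, 0.5]
opening: 0.0298
grip_force: 0.0
[-0.00866343  0.16055574 -0.66217019]
```

View pics/e.png

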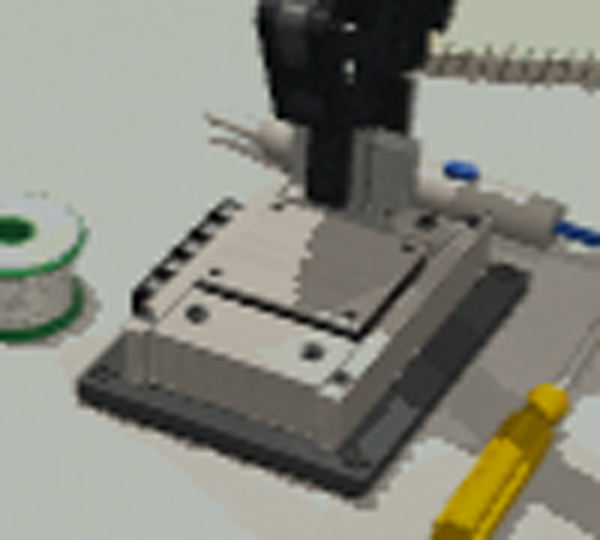

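The spacer stands down in the gap, let go and level, and the module is still proud of the guides (380,270). Retreating upward.

```bash
python3 -m handwheel '[[[0,0,-1.5],[0,0,0]],[[0,0,-4],[0,0,0]],[[0,0,-7],[0,0,0]],[[0,0,-7],[0,0,0]]]'
python3 -m handwheel '[[[0,0,0],[0,0,0]],[[0,0,0],[0,0,0]],[[0,0,0],[0,0,0]]]' 1 20
python3 - <<'E'
from h import *
np.set_printoptions(precision=4,suppress=True)
s=ctrl.get_image("side");C=np.array([.4855,-.2237,0]);b=np.radians(-12.2);ux=np.array([np.cos(b),np.sin(b),0]);uy=np.array([-np.sin(b),np.cos(b),0])
for k,z in(("module_top",.04),("spacer_mid",.012),("nest_seat",.022)):
    for r in ctrl.landmark_of("side",k)[:2]: X=onz("side",r["position"],z)-C;print(k,r["position"],r["score"],X@ux,X@uy)
cv2.imwrite("pics/f.png",cv2.resize(s[170:270,315:415],None,fx=6,fy=6,interpolation=cv2.INTER_CUBIC))
E
python3 go.py .4859 -.2219 .06 -12.2
```

```text
t: 10.6
tool_pos: [0.4815, -0.2575, 0.1255]
tool_rot: [3.12, -0.334, 0.01]
contact_force: [0.6, 0.4, -0.7]
opening: 0.0299
grip_force: 0.0
t: 10.98
tool_pos: [0.4788, -0.2556, 0.1201]
tool_rot: [-3.123, 0.334, 0.003]
contact_force: [-0.3, -0.4, -1.0]
opening: 0.0002
grip_force: 0.0
module_top [368.4, 220.9] 0.98 -0.0003107956940786625 -0.0024358420820414315
spacer_mid [333.9, 380.3] 0.86 -0.12177046082040217 0.36293510350844266
spacer_mid [371.7, 223.2] 0.59 0.006354156569873582 -0.03700101952674512
nest_seat [363.9, 225.8] 0.78 0.010587759805545563 -0.005695692451433728
shift cm [-0.07 -3.47  6.09] turn [-0.     0.001 -0.   ] t 11.18
```

View pics/f.png

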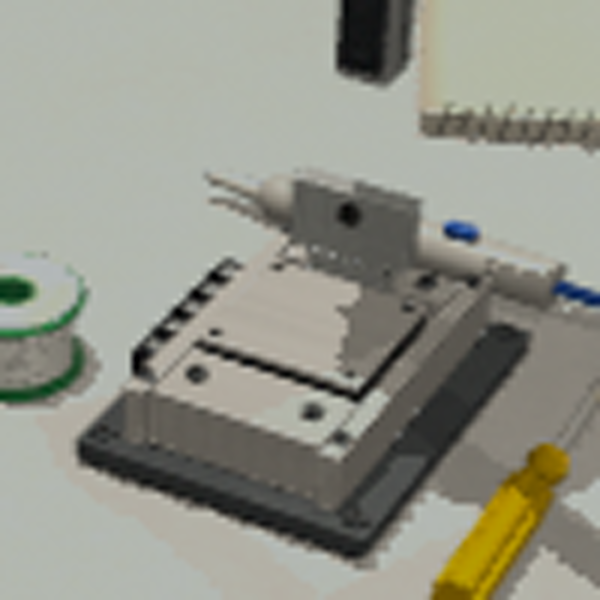

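The spacer is upright and square in the gap, and the module lies against the wide guide with its hole centre at about (313,321) in the crop. Moving over its middle and down.

```bash
python3 -m handwheel '[[[-0.1,-3.5,0],[0,0,0]],[[-0.1,-3.5,3],[0,0,0]],[[-0.1,-3.5,6],[0,0,0]],[[-0.1,-3.5,6.5],[0,0,0]],[[-0.1,-3.5,6.5],[0,0,0]]]'
python3 -m handwheel '[[[0,0,0],[0,0,0]],[[0,0,0],[0,0,0]]]'
python3 go.py .4859 -.2219 .04 -12.2
```

```text
t: 11.8
tool_pos: [0.486, -0.2218, 0.0566]
tool_rot: [3.124, -0.334, 0.0]
contact_force: [0.2, 0.5, -0.0]
opening: 0.0003
grip_force: 0.0
t: 12.05
tool_pos: [0.4867, -0.2222, 0.0577]
tool_rot: [3.123, -0.334, 0.003]
contact_force: [-0.0, 0.2, 0.1]
opening: 0.0002
grip_force: 0.0
shift cm [-0.08 -0.01  1.77] turn [ 0.001 -0.002 -0.   ] t 12.05
```

```bash
python3 -m handwheel '[[[-0.05,0,0.6],[0,0,0]],[[-0.05,0,1.2],[0,0,0]],[[-0.05,0,1.5],[0,0,0]],[[-0.05,0,1.5],[0,0,0]]]'
python3 -m handwheel '[[[0,0,0.2],[0,0,0]],[[0,0,0.4],[0,0,0]],[[0,0,0.4],[0,0,0]]]'
```

```text
t: 12.55
tool_pos: [0.485, -0.2212, 0.0407]
tool_rot: [-3.123, 0.334, 0.002]
contact_force: [0.1, 0.3, 1.0]
opening: 0.0
grip_force: 0.0
t: 12.92
tool_pos: [0.4856, -0.2216, 0.0377]
tool_rot: [3.124, -0.334, 0.001]
contact_force: [-0.9, 0.2, 4.2]
opening: 0.0001
grip_force: 1.8
```

```bash
python3 -m handwheel '[[[0,0,0.15],[0,0,0]],[[0,0,0.15],[0,0,0]]]'
python3 -m handwheel '[[[0,0,0.1],[0,0,0]],[[0,0,0.1],[0,0,0]]]'
python3 -m handwheel '[[[0,0,0.05],[0,0,0]],[[0,0,0.05],[0,0,0]]]'
```

```text
t: 13.18
tool_pos: [0.4857, -0.2217, 0.0362]
tool_rot: [3.123, -0.334, 0.001]
contact_force: [-0.9, 1.6, 5.2]
opening: 0.0002
grip_force: 2.5
t: 13.42
tool_pos: [0.4857, -0.2217, 0.0353]
tool_rot: [3.123, -0.334, 0.001]
contact_force: [-0.6, 1.5, 6.1]
opening: 0.0001
grip_force: 2.9
t: 13.68
tool_pos: [0.4858, -0.2217, 0.035]
tool_rot: [3.123, -0.334, 0.001]
contact_force: [-1.2, 1.0, 7.5]
opening: -0.0002
grip_force: 3.4
```

```bash
python3 -m handwheel '[[[0,0,0.05],[0,0,0]],[[0,0,0.05],[0,0,0]]]'
python3 -m handwheel '[[[0,0,0.05],[0,0,0]],[[0,0,0.05],[0,0,0]]]'
```

```text
t: 13.92
tool_pos: [0.486, -0.2219, 0.035]
tool_rot: [3.123, -0.334, 0.002]
contact_force: [-2.0, 0.8, 8.9]
opening: -0.0001
grip_force: 4.4
t: 14.18
tool_pos: [0.4862, -0.2221, 0.035]
tool_rot: [3.123, -0.334, 0.002]
contact_force: [-2.9, 2.1, 10.9]
opening: 0.0003
grip_force: 5.4
```

The TCP height stays at 0.035 while the force climbs, so the module is on its seats. I'll add a little margin and check by eye.

```bash
python3 -m handwheel '[[[0,0,0.05],[0,0,0]],[[0,0,0.05],[0,0,0]],[[0,0,0.05],[0,0,0]]]'
python3 - <<'E'
from h import *
s=ctrl.get_image("side");print(tool()[2]["contact_force"])
cv2.imwrite("pics/g.png",cv2.resize(s[170:270,315:415],None,fx=6,fy=6,interpolation=cv2.INTER_CUBIC))
E
```

```text
t: 14.55
tool_pos: [0.4865, -0.2222, 0.035]
tool_rot: [3.123, -0.334, 0.003]
contact_force: [-2.2, 1.5, 13.8]
opening: -0.0001
grip_force: 6.4
[-3.08367297  1.91478086 12.6894219 ]
```

View pics/g.png

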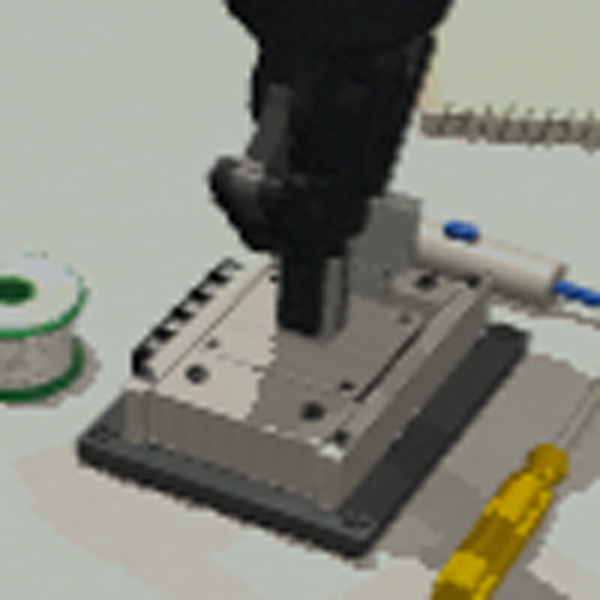

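The module is flush with the guides, the fingers press at its middle (310,330), and the spacer stands upright behind them (395,225). Handing in.

```bash
python3 -c "from station import ctrl; print(ctrl.finish_job())"
```

```text
the job is handed in; nothing more can be done
None
```

I handed the job in at about 14.6 s: the 10 mm spacer is home in the gap by the narrow guide and let go, and the module is held flush on its seats with about 13 N; the hand-in returned no verdict.

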